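# Fit the crank and wind the wreath turntable to the pointer

### The arm

A 7-joint arm with a two-finger parallel gripper is mounted at the origin on the work surface. World frame = base frame: x ahead of the robot, y to its left, z up, the work surface at z = 0. Lengths are in mm, angles in rad, forces in N, time in s.
With the tool pointing down it reaches from about 425 to 875 mm from the base axis. Payload 9.9 kg.
Tool frame: the origin (TCP) lies on the centre line of the jaws, within the pads' length; the fingertips stand 11 mm ahead of it and the grasp point (between the pads) lies 8 mm behind it (arm.tip_reach is the distance from the TCP to the fingertips, in mm); x points along the fingers, y is the direction in which the jaws open and shut, and the axes are right-handed (so a half turn about x gives the same grasp; the last joint's range is limited). The gripper opens to 85 mm and grips with 20 to 120 N. Pads are 22 mm wide; open, the fingers measure 114 mm over their backs; the gripper's body (76 mm by 85 mm) begins 54 mm behind the grasp point. The pads swing forward as they close: fully open they stand 13 mm farther back than shut.
Start: joints at [1.183, 0.576, 0.025, 1.437, -0.015, 1.129, -0.057], TCP at [201.93, -644.091, 217.789] pointing down, gripper open.
Joint ranges: [-2.76, 2.76], [-0.34, 2.15], [-1.52, 1.57], [0.19, 2.46], [-1.09, 4.23], [0.17, 1.99], [-2.82, 2.82]. Speed limits (rad/s): [2.22, 2.22, 3.01, 3.01, 3.14, 3.14, 3.14].

### API

Orientations are given as a unit quaternion [x, y, z, w].
In Python, from bench import arm gives the robot as it stands.
- The arm moves only by the shell command python3 -m pendant 'ROWS' [FORCE]. ROWS is JSON, a list of rows, each a list of 7 numbers: the turn, a rotation vector about the tool's x, y, z in rad, then the shift along the tool's x, y, z in mm, then the closure, from -1 (fully open) to 1 (shut). A call has 1 to 12 rows; each row shifts and turns the pose as measured when the row begins, along the tool's axes as they then stand; what a row does not reach is not made up. A row lasts 1/10 s, in which the tool goes at most 50 mm and 8.59 degrees, less where a joint would pass 70% of its speed; a pose out of reach is approached as far as the arm can. A call with a gripper value outside its range is refused whole. The fingers move at their own pace and stop on an object; FORCE is the grip in N (left out, the last holds). Time passes only in rows, so rows that do not move let the fingers close. It gives the time, the measured TCP pose, the force and the opening at its end, in the units of the state.
- arm.sense(): the state, without advancing time (a new reading comes with each control period).
- arm.snapshot(name): name is "scene" or "top" or "wrist"; returns a dict with "color" (400x640x3 uint8, blue, green, red), "fov_y" (degrees; the focal length in pixels is half the picture's height over the tangent of half this angle, whatever the lens; pixels are square), "cx", "cy" (the principal point, pixels), "eye" and "attitude" of the camera in the world. Camera axes: x right, y up, looking along -z (the intrinsics and any distortion apply to the point x, -y, -z); pixel columns grow to the right and rows downward; lengths in mm; the calibration is good to about 2 mm. A picture is of the moment at which its call begins. There is no depth.
- arm.job_done(): hands the job in, once; it reports no verdict.
Trained networks look in the newest picture that a camera, given by its name, has taken for a name from the list of things; names that differ only in an ending like _2 or _b are one class to them, and where a whole thing is asked for, a point or a joint stands for the part that bears it (a point fixed in the world has none). Each returns a list of dicts, best first, with "conf" (0 to 1); they miss things now and then, are a little off and sometimes report something else, mostly with a low value. They report only what shows in the picture. A call takes as long as a camera call.
- arm.outline_of(camera, target): "mask" (400x640 bool, what is visible of it) and "uv" ([column, row] in pixels, amid what is visible of it).
The state is a dict: "time": time; "joints": joint angles; "joint_velocities": joint speeds; "joint_torque": joint torques, N m; "eef_pos": TCP position; "orientation": TCP orientation; "wrist_force": force on the tool from outside, world axes, zero at the start; "wrist_torque": the same for the moment, N m; "width": finger opening in mm.
Only numpy, scipy, OpenCV 4.12 (cv2) and the standard library are available. Lean on these libraries where they do the work, as an engineer would, in place of code of your own. Each camera call takes 0.05 s, during which the arm holds its last target. There are 200 camera calls.

### The job

Put the loose crank on the square spindle in the middle of the wreath turntable, pushed fully home, and then wind the turntable with it, whichever way is shorter, until the red candle stands at the brass pointer. Turn it only through the crank: the gripper must not touch the turntable, its wreath or its stand. Leave the crank on the spindle, let go of it, and leave the other things on the table where they are.

Things in the scene. Friction and masses are not known exactly. Their poses are not given: they have to be found in the camera images.
- crank: Loose balanced crank, about 300 g, standing upright on its hub on the table. Origin: centre of the hub's underside; z up, x along the arm to the handle. Square aluminium hub 36 x 36 mm, z 0 to 32 mm. Flat arm 16 mm wide, z 32 to 44 mm, x -55 to +65 mm. Steel ball 28 mm at x = -52, z 38 mm. It may go on the spindle in any of the four square positions.
- bore (a point): Centre of the mouth of the crank's square bore (the crank's origin). The bore opens downwards, 18 mm wide with a 1 mm chamfer at the mouth, 26 mm deep, its sides parallel to the crank's x and y.
- grip (a point): Middle (x, y = 0, z = 59 mm in the crank's frame) of the crank's blue grip block: 24 x 24 mm, z 44 to 74 mm, sides parallel to the crank's x and y. Take it from above with the jaws closing along y, across the arm; the fingers may straddle the arm.
- handle (a point): Centre of the top of the crank's upright black handle (62, 0, 86 mm in the crank's frame): round, 22 mm in diameter, z 44 to 86 mm, rigidly fixed to the arm, good for pushing the crank round.
- seat (a point): Point on the turntable's axis at the top of the dark steel collar (54 mm in diameter), where the hub's underside rests when home; 115 mm above the table. Its axes turn with the turntable (x towards the red candle).
- spindle_top (a point): Top of the spindle end: on the collar a brass 16 x 16 mm square, 17 mm high, then a round steel pilot tip, 14 mm in diameter, 6 mm high, so 23 mm in all. The square is clamped in the turntable AT ANY ANGLE, different each time; no reading gives it (this point's axes are the turntable's). Find it by eye or by touch: step or turn the crank on it under light pressure till it drops (within about 6 degrees).
- turntable (a joint): Angle of the turntable, rad, growing anticlockwise seen from above, no end stops. The red candle is at the pointer at 0 and, the same place, at 2 pi. It starts between 0.9 and 5.4: below pi the shorter way is clockwise down to 0, above pi anticlockwise up to 6.283. It neither springs back nor coasts; friction about 0.14 Nm (2 to 3 N at the crank handle).
- red_candle (a point): Top centre of the red candle, one of four (40 mm in diameter, the others cream) 90 degrees apart on the wreath, 112 mm from the axis. Candle tops, the highest things on the wreath, are 135 mm above the table.
- pointer (a point): Tip of the brass pointer on the stand, 157 mm from the axis, 68 mm above the table; it points at the axis.
- stand: Fixed round grey stand of the turntable, 310 mm in diameter; origin on the table under the axis, x towards the pointer. It carries a plywood disc 290 mm in diameter (top 54 mm above the table), the brown wreath (outer diameter about 280 mm), the central steel column and the spindle.
- pillar_candle: Bystander: cream pillar candle, 66 mm in diameter, 100 mm high; origin under its centre.
- wire_spool: Bystander: green wire spool, 60 mm in diameter, 44 mm high; origin under its centre.
- glue_gun: Bystander: yellow glue gun lying on its side, about 165 x 120 mm, 34 mm high; origin on the table under the middle of its barrel, nozzle to x.
- pliers: Bystander: blue-handled pliers lying flat, about 165 mm long, 13 mm high; origin on the table near the middle.
- stick_cup: Bystander: green open cup, 72 mm in diameter, 85 mm high; origin under its centre.
- pine_cone: Bystander: brown pine cone standing on its base, about 55 mm wide, 62 mm high; origin under its centre.

How it is judged:
By the outcome, as a careful person would: the job done as asked, in the order asked, and still so for the second after the job is handed in, with the robot touching nothing.
It also fails if it takes over 72 s, if anything falls off the work surface, if the arm or the gripper's body presses on something with over 40 N, if the wrist force passes 120 N, or if a joint passes its speed limit or range.

## Working session

There is one attempt and no reset: what is moved stays moved. The work goes in short steps, Python scripts to look and compute and a shell command to move; the robot and the scene stay as the last step left them, time stands still between calls to the robot, and variables do not carry over. Pictures are saved under pics/ and viewed, about 8 in all and at most 12, crops included, and the job is handed in when it is done.

```bash
mkdir -p pics; ls; cat > h.py <<'E'
import numpy as np, cv2
from scipy.spatial.transform import Rotation as R
from bench import arm
def snap(n,f=None):
    s=arm.snapshot(n)
    if f: cv2.imwrite('pics/'+f,s['color'])
    return s
def att(s):
    a=np.array(s['attitude'],float)
    return a if a.shape==(3,3) else R.from_quat(a).as_matrix()
def K(s):
    f=200/np.tan(np.radians(s['fov_y'])/2); return f,s['cx'],s['cy']
def ray(s,uv):
    f,cx,cy=K(s); return att(s)@np.array([(uv[0]-cx)/f,-(uv[1]-cy)/f,-1])
def onz(s,uv,z):
    d=ray(s,uv); e=np.array(s['eye']); return e+d*(z-e[2])/d[2]
def proj(s,p):
    f,cx,cy=K(s); q=att(s).T@(np.array(p)-np.array(s['eye'])); return np.array([cx+f*q[0]/-q[2],cy-f*q[1]/-q[2]])
E
python3 - <<'E'
from h import *
for n in('scene','top'):
    s=snap(n,n+'1.png'); print(n,{k:v for k,v in s.items() if k!='color'})
    for t in('crank','grip','handle','red_candle','pointer','spindle_top','seat','stand'):
        r=arm.outline_of(n,t)
        print(t,[(round(x['conf'],2),np.round(x['uv']),int(x['mask'].sum())) for x in r][:2])
print(arm.sense())
E
```

```text
pics
scene {'fov_y': 46.10491078481287, 'cx': 317.0889437485334, 'cy': 202.36699017078095, 'eye': array([1177.43378492,  628.67159148, 1044.77243225]), 'attitude': array([0.12660941, 0.34423953, 0.86504426, 0.34229759])}
crank [(0.63, array([422., 254.]), 667)]
grip [(0.63, array([220., 140.]), 531), (0.58, array([424., 256.]), 613)]
handle [(0.58, array([422., 249.]), 651)]
red_candle [(0.88, array([309., 201.]), 6815), (0.55, array([419., 255.]), 726)]
pointer [(0.8, array([308., 208.]), 8224)]
spindle_top [(0.98, array([308., 201.]), 6865), (0.4, array([356., 286.]), 1102)]
seat [(0.81, array([308., 202.]), 6722)]
stand [(0.93, array([307., 208.]), 8201)]
top {'fov_y': 42.994177902448584, 'cx': 313.48722077228325, 'cy': 211.42837566240732, 'eye': array([ 373.70809964,  -27.51525016, 1679.83432308]), 'attitude': array([-0.04044266,  0.05391793,  0.71165484, -0.69928867])}
crank [(0.69, array([216., 252.]), 338)]
grip [(0.77, array([214., 255.]), 301), (0.74, array([227., 182.]), 417)]
handle [(0.58, array([216., 250.]), 333), (0.36, array([320., 218.]), 6391)]
red_candle [(0.71, ar
[... 267 characters left out ...]
1.18321771,  0.57566322,  0.02484695,  1.4371026 , -0.01502383,
        1.12897848, -0.05649995]), 'joint_velocities': array([ 1.18901854e-03, -7.49464614e-04,  1.00776586e-03,  1.85623210e-03,
       -1.11447195e-03,  2.32291855e-04,  8.59623841e-05]), 'joint_torque': array([ 1.60948672e-03, -7.65475416e+01,  2.24884383e+00, -2.86295772e+01,
        1.52624451e-02,  2.90066040e-03, -1.17768843e-05]), 'eef_pos': array([ 201.95837648, -644.08937224,  217.81145168]), 'orientation': array([ 0.6989858 ,  0.10699363, -0.69894242,  0.10700801]), 'wrist_force': array([-1.37452257, -0.96837489,  0.14527705]), 'wrist_torque': array([-0.01008446, -0.00220584,  0.00124358]), 'width': 85.21253346107112}
```

```bash
python3 - <<'E'
import cv2
a=cv2.imread('pics/top1.png')[110:330,170:470]; cv2.imwrite('pics/top1c.png',cv2.resize(a,None,fx=2.66,fy=2.66,interpolation=2))
a=cv2.imread('pics/scene1.png')[100:320,180:480]; cv2.imwrite('pics/scene1c.png',cv2.resize(a,None,fx=2.66,fy=2.66,interpolation=2))
E
```

```text
(no output)
```

View pics/top1c.png

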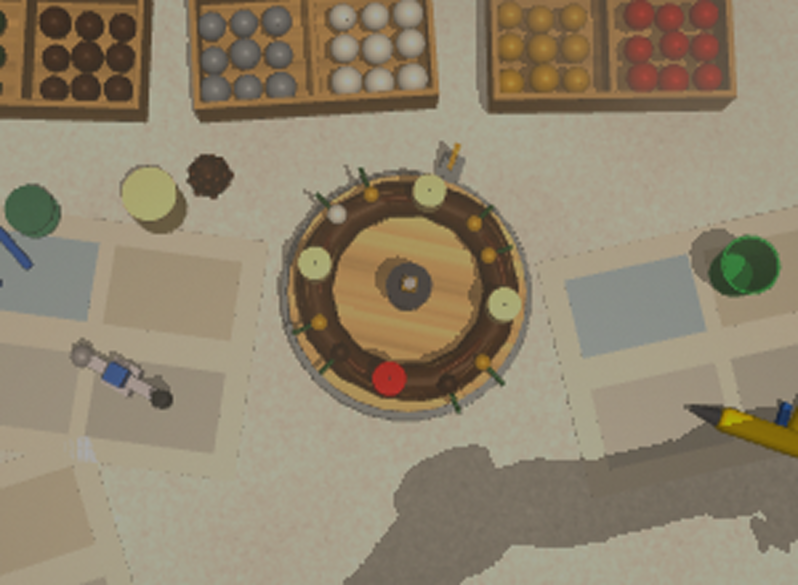

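View pics/scene1c.png

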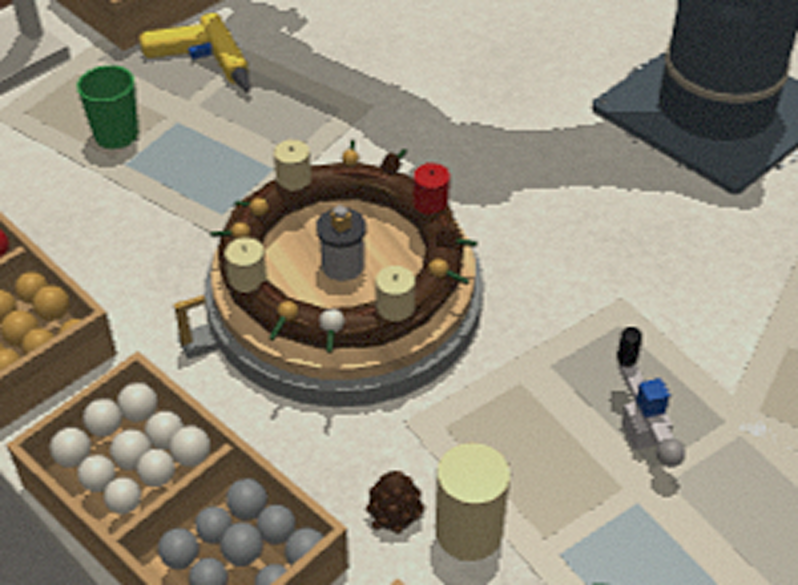

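```bash
cat > tri.py <<'E'
from h import *
def tri(pairs):
    A=np.zeros((3,3));b=np.zeros(3)
    for s,uv in pairs:
        d=ray(s,uv);d/=np.linalg.norm(d);P=np.eye(3)-np.outer(d,d);A+=P;b+=P@np.array(s['eye'])
    return np.linalg.solve(A,b)
E
python3 - <<'E'
from tri import *
T=snap('top');S=snap('scene')
t=lambda u,v:(170+u/2.66,110+v/2.66); s=lambda u,v:(180+u/2.66,100+v/2.66)
pts={'handle':((161,399),(630,333),84),'grip':((116,375),(654,385),74),'ball':((81,353),(671,451),38),'spindle':((409,284),(341,212),138),'red':((389,378),(432,172),135),'pointerTop':((455,148),None,75),
'c2':((504,303),(293,150),135),'c3':((430,190),(245,248),135),'c4':((315,262),(396,277),135),'cone':((210,175),None,50),'pillar':((149,192),None,100),'cup':((750,265),None,85),'pointertip':((449,170),(205,303),68)}
for k,(a,b,z) in pts.items():
    print(k,'top@z',np.round(onz(T,t(*a),z),1), b and ('scene@z',np.round(onz(S,s(*b),z),1),'tri',np.round(tri([(T,t(*a)),(S,s(*b))]),1)))
E
```

```text
handle top@z [439.1 201.9  84. ] ('scene@z', array([444.1, 204.3,  84. ]), 'tri', array([439.6, 202.3,  78.5]))
grip top@z [468.8 256.5  74. ] ('scene@z', array([471.6, 258.1,  74. ]), 'tri', array([469.1, 256.9,  70.7]))
ball top@z [498.3 305.3  38. ] ('scene@z', array([497.5, 306. ,  38. ]), 'tri', array([498. , 305.7,  38.2]))
spindle top@z [563.6 -90.  138. ] ('scene@z', array([572.9, -82.5, 138. ]), 'tri', array([565.3, -90.8, 127. ]))
red top@z [456.2 -65.  135. ] ('scene@z', array([458.9, -62.9, 135. ]), 'tri', array([456.4, -65.2, 131.9]))
pointerTop top@z [ 736.9 -152.1   75. ] None
c2 top@z [ 540.1 -199.2  135. ] ('scene@z', array([ 543.6, -193.7,  135. ]), 'tri', array([ 540.2, -199.3,  129.5]))
c3 top@z [ 673.8 -117.   135. ] ('scene@z', array([ 676.5, -113.5,  135. ]), 'tri', array([ 674.4, -117. ,  131. ]))
c4 top@z [591.3  17.8 135. ] ('scene@z', array([593.3,  21.4, 135. ]), 'tri', array([591.4,  18.4, 131.3]))
cone top@z [713.1 147.7  50. ] None
pillar top@z [683.3 214.5 100. ] None
cup top@z [ 586.3 -501.4   85. ] None
pointertip top@z [ 711.2 -144.6   68. ] ('scene@z', array([ 720.7, -134.7,   68. ]), 'tri', array([ 714.2, -145.6,   54. ]))
```

```bash
cat > plan.py <<'E'
from h import *
def plan(p=None,yaw=None):
    """tool-frame shift to world TCP p (current orientation) and turns needed: yaw of tool y (deg, mod 180) and tilt"""
    s=arm.sense(); M=R.from_quat(s['orientation']).as_matrix()
    yw=np.degrees(np.arctan2(M[1,1],M[0,1]))
    print('t',round(s['time'],2),'pos',np.round(s['eef_pos'],1),'yaw_y',round(yw,2),'xaxis',np.round(M[:,0],4),'zaxis',np.round(M[:,2],3),'j7',round(s['joints'][6],2),'F',np.round(s['wrist_force'],1),'w',round(s['width'],1))
    # correction to point straight down, keeping yaw (or target yaw)
    if yaw is not None: yt=yw+((yaw-yw+90)%180-90)
    else: yt=yw
    c,sn=np.cos(np.radians(yt)),np.sin(np.radians(yt))
    x=np.array([0,0,-1.]);y=np.array([c,sn,0]);Mt=np.stack([x,y,np.cross(x,y)],1)
    print('rotvec tool',np.round(R.from_matrix(M.T@Mt).as_rotvec(),4))
    if p is not None:
        d=np.array(p)-s['eef_pos']; print('shift now-frame',np.round(M.T@d,1),'| after-turn frame',np.round(Mt.T@d,1))
E
python3 - <<'E'
from plan import *
plan([565,-91,400],-30)
s=snap('wrist','w0.png'); print({k:v for k,v in s.items() if k!='color'})
M=R.from_quat(arm.sense()['orientation']).as_matrix()
print('cam offset in tool',M.T@(np.array(s['eye'])-arm.sense()['eef_pos'])); print('cam axes in tool',np.round(M.T@att(s),3))
E
```

```text
t 1.0 pos [ 201.9 -644.1  217.8] yaw_y -72.6 xaxis [-0.  0. -1.] zaxis [-0.954 -0.299  0.   ] j7 -0.06 F [-0.3  0.3  0.2] w 85.4
rotvec tool [-0.7434  0.      0.    ]
shift now-frame [-182.2 -419.2 -511.9] | after-turn frame [-182.2   37.9 -660.5]
{'fov_y': 58.14562300422085, 'cx': 322.1678948770977, 'cy': 199.15311960787264, 'eye': array([ 272.60557039, -622.56994288,  373.85691949]), 'attitude': array([-0.11762109,  0.08645758, -0.58558602,  0.79735775])}
cam offset in tool [-156.06824354    0.61551247  -73.86280463]
cam axes in tool [[ 0.     0.289 -0.957]
 [ 1.    -0.     0.   ]
 [-0.    -0.957 -0.289]]
```

```bash
python3 -m pendant '[[0,0,0,-13,-30,-36.5,-1],[0,0,0,-13,-30,-36.5,-1],[0,0,0,-13,-30,-36.5,-1],[0,0,0,-13,-30,-36.5,-1],[0,0,0,-13,-30,-36.5,-1],[0,0,0,-13,-30,-36.5,-1],[0,0,0,-13,-30,-36.5,-1],[0,0,0,-13,-30,-36.5,-1],[0,0,0,-13,-30,-36.5,-1],[0,0,0,-13,-30,-36.5,-1],[0,0,0,-13,-30,-36.5,-1],[0,0,0,-13,-30,-36.5,-1]]'
python3 -c "
from plan import *
plan([545,-80,380],-30)"
```

```text
time: 2.25
eef_pos: [515.0, -164.9, 375.2]
orientation: [-0.699, -0.102, 0.7, -0.103]
wrist_force: [0.6, -0.9, -0.9]
width: 85.6
t 2.25 pos [ 515.  -164.9  375.2] yaw_y -73.36 xaxis [-7.0e-04 -2.2e-03 -1.0e+00] zaxis [-0.958 -0.286  0.001] j7 -1.1 F [ 0.6 -0.9 -0.9] w 85.6
rotvec tool [-0.7568  0.002  -0.0013]
shift now-frame [ -5.  -72.7 -53.1] | after-turn frame [ -4.8 -16.4 -88.5]
```

```bash
python3 -m pendant '[[0,0,0,-2,-36,-27,-1],[0,0,0,-2,-36,-27,-1],[-0.126,0,0,0,0,0,-1],[-0.126,0,0,0,0,0,-1],[-0.126,0,0,0,0,0,-1],[-0.126,0,0,0,0,0,-1],[-0.126,0,0,0,0,0,-1],[-0.126,0,0,0,0,0,-1]]'
python3 - <<'E'
from plan import *
plan()
s=snap('wrist','w1.png')
for z in(115,138): print(proj(s,[565.3,-90.9,z]))
import pickle; pickle.dump({k:s[k] for k in s},open('w1.pkl','wb'))
E
```

```text
time: 3.05
eef_pos: [551.0, -65.4, 381.8]
orientation: [0.607, 0.365, -0.603, 0.366]
wrist_force: [-0.4, 0.2, -0.2]
width: 85.6
t 3.05 pos [551.  -65.4 381.8] yaw_y -27.72 xaxis [ 0.0053  0.001  -1.    ] zaxis [-0.465 -0.885 -0.003] j7 -0.55 F [-0.4  0.2 -0.2] w 85.6
rotvec tool [ 0.     -0.0034 -0.0042]
[341.11058512 169.26047024]
[342.22446554 173.43055744]
```

View pics/w1.png

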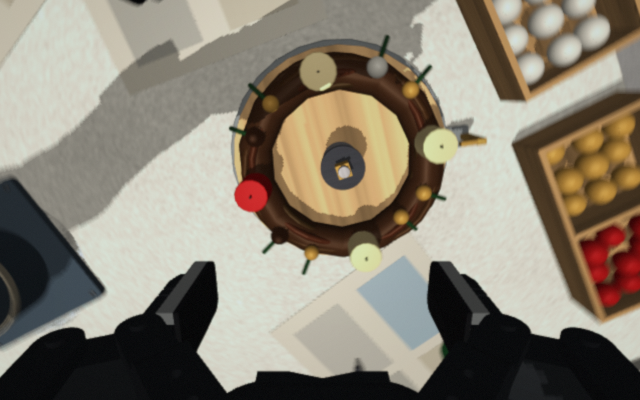

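```bash
python3 - <<'E'
import cv2,numpy as np
a=cv2.imread('pics/w1.png')
p=cv2.resize(a[145:193,320:368],(480,480),interpolation=2)   # x10
q=cv2.resize(a[110:170,430:490],(300,300),interpolation=2)   # x5
c=np.zeros((480,790,3),np.uint8); c[:,:480]=p; c[:300,485:785]=q
cv2.imwrite('pics/w1c.png',c)
E
```

```text
(no output)
```

View pics/w1c.png

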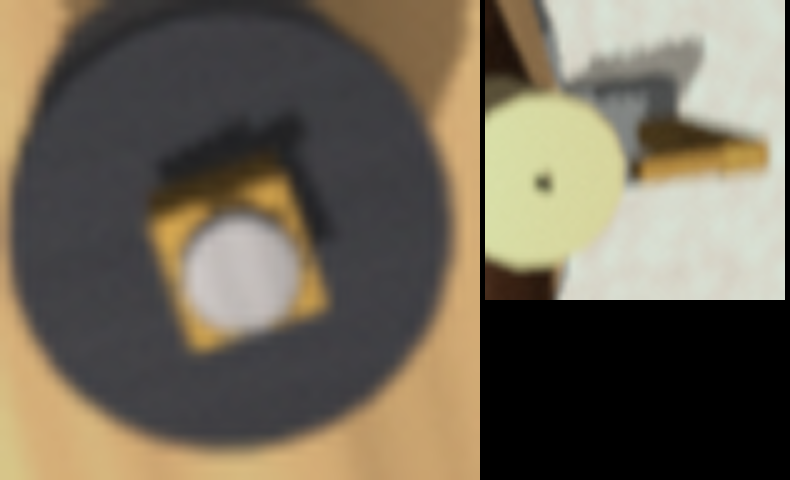

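```bash
python3 - <<'E'
from h import *
import pickle
s=pickle.load(open('w1.pkl','rb'))
c=[(250.5,196),(318,71.5),(441,146),(366,258)]
P=np.array([onz(s,u,135) for u in c]); ax=P.mean(0); print('axis',ax,'radii',np.linalg.norm(P-ax,axis=1)); 
ang=[np.degrees(np.arctan2(*(p-ax)[1::-1])) for p in P]; print(ang)
q=[(150,215),(193,352),(328,310),(287,175)]
Q=np.array([onz(s,(320+u/10,145+v/10),132) for u,v in q]); print(Q.round(1))
for i in range(4):
    d=Q[(i+1)%4]-Q[i]; print('edge',np.linalg.norm(d).round(1),(np.degrees(np.arctan2(d[1],d[0]))%90).round(1))
print('tip',onz(s,(320+.1*242,145+.1*272),138))
for u in((641,172),(765,155)):
    p=onz(s,(430+(u[0]-485)/5,110+u[1]/5),68); print('ptr',p,np.degrees(np.arctan2(*(p-ax)[1::-1])),np.linalg.norm((p-ax)[:2]))
E
```

```text
axis [567.77205711 -90.57881899 135.        ] radii [112.09763135 111.92275158 112.32662319 112.23796857]
[np.float64(167.20172385307237), np.float64(77.4221566968375), np.float64(-12.637159704992518), np.float64(-102.69513301907367)]
[[ 561.3  -81.1  132. ]
 [ 558.4  -97.8  132. ]
 [ 574.5 -100.7  132. ]
 [ 577.3  -84.3  132. ]]
edge 17.0 80.0
edge 16.3 80.0
edge 16.6 80.1
edge 16.3 78.8
tip [567.9291202  -90.67116354 138.        ]
ptr [ 716.95829152 -144.5242089    68.        ] -19.879870725388685 158.63996227317566
ptr [ 747.24362145 -155.46057362   68.        ] -19.87570932272121 190.83942068922983
```

```bash
python3 -c "
from plan import *
plan([469,257,250],-29.7)"
```

```text
t 3.1 pos [551.  -65.5 381.8] yaw_y -27.27 xaxis [ 5.3e-03  9.0e-04 -1.0e+00] zaxis [-0.458 -0.889 -0.003] j7 -0.55 F [-0.9  0.2 -0.3] w 85.9
rotvec tool [ 0.0424 -0.0034 -0.0042]
shift now-frame [ 131.6 -221.2 -248.6] | after-turn frame [ 131.8 -231.  -239.5]
```

```bash
python3 -m pendant '[[0.042,-0.003,-0.004,0,0,-30,-1],[0,0,0,16.5,-29,-28,-1],[0,0,0,16.5,-29,-28,-1],[0,0,0,16.5,-29,-28,-1],[0,0,0,16.5,-29,-28,-1],[0,0,0,16.5,-29,-28,-1],[0,0,0,16.5,-29,-28,-1],[0,0,0,16.5,-29,-28,-1],[0,0,0,16.5,-29,-28,-1],[0,0,0,0,0,0,-1]]'
python3 - <<'E'
from plan import *
plan([469,257,250],-29.7)
s=snap('wrist','w2.png')
import pickle; pickle.dump({k:s[k] for k in s},open('w2.pkl','wb'))
g=proj(s,[469.3,256.8,74]); print(g)
u,v=g.round().astype(int); a=s['color'][max(0,v-70):v+70,u-90:u+90]; print('origin',u-90,max(0,v-70))
cv2.imwrite('pics/w2c.png',cv2.resize(a,None,fx=4,fy=4,interpolation=2))
E
```

```text
time: 4.1
eef_pos: [478.4, 281.2, 245.1]
orientation: [0.62, 0.343, -0.616, 0.344]
wrist_force: [0.3, -0.1, 0.5]
width: 85.2
t 4.1 pos [478.4 281.2 245.1] yaw_y -31.86 xaxis [ 0.005 -0.    -1.   ] zaxis [-0.528 -0.849 -0.003] j7 -1.37 F [ 0.3 -0.1  0.5] w 85.2
rotvec tool [-0.0377 -0.0025 -0.0043]
shift now-frame [-4.9  4.9 25.5] | after-turn frame [-4.9  3.9 25.7]
[326.14306159 199.86855984]
origin 236 130
```

View pics/w2c.png

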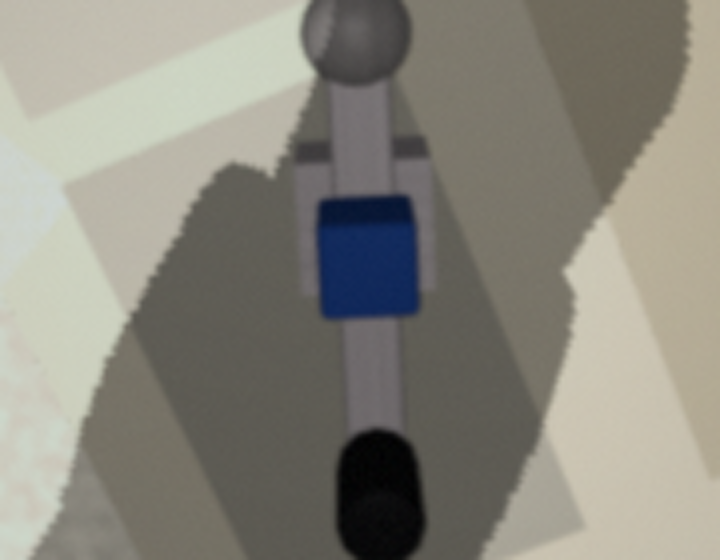

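```bash
python3 - <<'E'
from plan import *
import pickle
s=pickle.load(open('w2.pkl','rb'))
P=lambda u,v,z:onz(s,(236+u/4,130+v/4),z)
Q=np.array([P(*u,74) for u in((319,228),(416,223),(420,314),(324,318))])
c=Q.mean(0); print('grip',c, 'sides',np.linalg.norm(np.roll(Q,-1,0)-Q,axis=1))
a=lambda d:np.degrees(np.arctan2(d[1],d[0]))
print(a(Q[3]-Q[0]),a(Q[2]-Q[1]),a(Q[0]-Q[1])-90,'handle',P(381,522,86),a(P(381,522,86)-c),'ball',a(c-P(356,30,38)))
plan([c[0],c[1],90],a(c-P(356,30,38))+90)
E
```

```text
grip [472.22866842 257.39700809  74.        ] sides [22.82206791 22.52482003 23.00529312 22.30203392]
-119.07392328383084 -118.60867040143502 61.120956858819056 handle [443.15558661 205.39875231  86.        ] -119.21027506333813 ball -118.6429333341595
t 4.15 pos [479.9 278.6 245.9] yaw_y -32.01 xaxis [ 0.0064 -0.0015 -1.    ] zaxis [-0.53  -0.848 -0.002] j7 -1.37 F [ 0.8  0.2 -0.9] w 85.3
rotvec tool [-0.0587 -0.0019 -0.0062]
shift now-frame [155.9   3.7  22.3] | after-turn frame [155.9   3.4  22.3]
```

```bash
python3 -m pendant '[[-0.054,-0.002,-0.006,0,3.5,22,-1],[0,0,0,30,0,0,-1],[0,0,0,40,0,0,-1],[0,0,0,40,0,0,-1],[0,0,0,20,0,0,-1],[0,0,0,0,0,0,-1]]'
python3 -c "
from plan import *
plan([472.2,257.4,53],-28.9)"
```

```text
time: 4.75
eef_pos: [476.8, 252.0, 115.5]
orientation: [0.615, 0.352, -0.61, 0.356]
wrist_force: [1.0, 0.6, 1.1]
width: 85.5
t 4.75 pos [476.8 252.  115.5] yaw_y -29.9 xaxis [ 8.5e-03 -4.0e-04 -1.0e+00] zaxis [-0.498 -0.867 -0.004] j7 -1.39 F [1.  0.6 1.1] w 85.5
rotvec tool [-0.0175 -0.0038 -0.0076]
shift now-frame [62.5 -7.2 -2.1] | after-turn frame [62.5 -6.7 -2.4]
```

```bash
python3 -m pendant '[[-0.017,-0.004,-0.008,20,-7,-2,-1],[0,0,0,20,0,0,-1],[0,0,0,0,0,0,-1]]'
python3 -c "
from plan import *
plan([472.2,257.4,53],-28.9)"
```

```text
time: 5.05
eef_pos: [475.5, 255.5, 78.1]
orientation: [0.612, 0.356, -0.609, 0.358]
wrist_force: [-0.4, -0.5, -0.6]
width: 85.2
t 5.05 pos [475.5 255.5  78.1] yaw_y -29.37 xaxis [ 4.1e-03  3.0e-04 -1.0e+00] zaxis [-0.49  -0.871 -0.002] j7 -1.42 F [-0.4 -0.5 -0.6] w 85.2
rotvec tool [-0.0082 -0.0022 -0.0034]
shift now-frame [25.1 -3.9 -0. ] | after-turn frame [25.1 -3.8 -0.1]
```

```bash
python3 -m pendant '[[-0.01,-0.003,-0.004,18,-5,0,-1],[0,0,0,10,-2,0,-1],[0,0,0,0,0,0,-1]]'
python3 -c "
from plan import *
plan([472.2,257.4,53],-28.9)"
```

```text
time: 5.35
eef_pos: [473.1, 258.9, 54.2]
orientation: [0.611, 0.358, -0.608, 0.359]
wrist_force: [0.1, 0.3, 0.2]
width: 85.3
t 5.35 pos [473.1 258.9  54.2] yaw_y -29.08 xaxis [ 0.0053  0.0014 -1.    ] zaxis [-0.486 -0.874 -0.004] j7 -1.45 F [0.1 0.3 0.2] w 85.3
rotvec tool [-0.0031 -0.0038 -0.0039]
shift now-frame [ 1.2 -0.1  1.7] | after-turn frame [ 1.2 -0.1  1.7]
```

```bash
python3 -m pendant '[[-0.003,-0.004,-0.004,1,0,2.5,-1],[0,0,0,0,0,0,1],[0,0,0,0,0,0,1],[0,0,0,0,0,0,1],[0,0,0,0,0,0,1],[0,0,0,0,0,0,1],[0,0,0,0,0,0,1],[0,0,0,0,0,0,1]]' 80
python3 -c "
from plan import *
plan([472.2,257.4,53],-28.9)"
```

```text
time: 6.15
eef_pos: [474.1, 256.9, 57.4]
orientation: [0.611, 0.358, -0.608, 0.359]
wrist_force: [0.0, -0.6, 0.3]
width: 20.2
t 6.15 pos [474.1 256.9  57.4] yaw_y -29.02 xaxis [ 0.0045  0.0016 -1.    ] zaxis [-0.485 -0.874 -0.004] j7 -1.44 F [ 0.  -0.6  0.3] w 20.2
rotvec tool [-0.002  -0.0036 -0.0032]
shift now-frame [ 4.4 -1.9  0.5] | after-turn frame [ 4.4 -1.9  0.5]
```

```bash
python3 -m pendant '[[0,0,0,0,0,0,1],[0,0,0,0,0,0,1]]'
python3 - <<'E'
from plan import *
plan([472.2,257.4,53],-28.9)
s=snap('scene'); w=snap('wrist')
u,v=proj(s,[472,257,60]).round().astype(int)
a=cv2.resize(s['color'][v-40:v+40,u-40:u+40],(400,400),interpolation=2)
b=cv2.resize(w['color'],(640,400))[100:400,120:520]; b=cv2.resize(b,(400,300)); o=np.zeros((400,800,3),np.uint8); o[:,:400]=a; o[:300,400:]=b
cv2.imwrite('pics/g1.png',o)
E
```

```text
time: 6.35
eef_pos: [474.1, 256.9, 57.4]
orientation: [0.611, 0.359, -0.608, 0.359]
wrist_force: [-0.9, 0.2, 0.8]
width: 20.4
t 6.35 pos [474.1 256.9  57.4] yaw_y -29.01 xaxis [ 0.0046  0.0016 -1.    ] zaxis [-0.485 -0.875 -0.004] j7 -1.44 F [-0.9  0.2  0.8] w 20.4
rotvec tool [-0.0019 -0.0036 -0.0032]
shift now-frame [ 4.3 -1.9  0.5] | after-turn frame [ 4.4 -1.9  0.5]
```

View pics/g1.png

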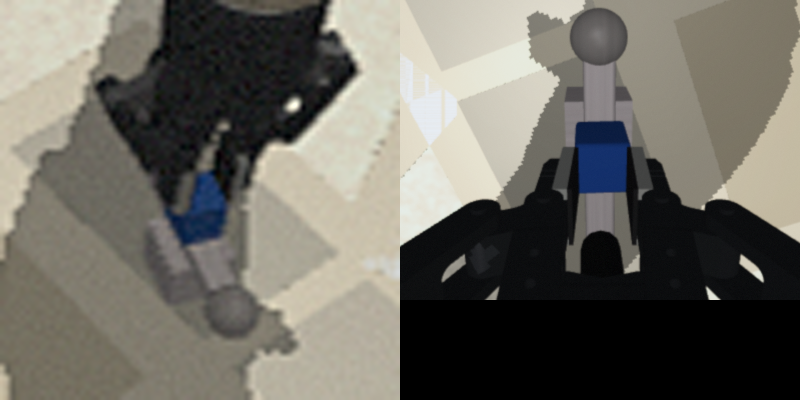

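```bash
python3 -m pendant '[[0,0,0,-15,0,0,1],[0,0,0,-30,0,0,1],[0,0,0,-40,0,0,1],[0,0,0,-40,0,0,1],[0,0,0,-40,0,0,1],[0,0,0,-30,0,0,1],[0,0,0,0,0,0,1]]'
python3 - <<'E'
from plan import *
plan([567.8,-90.6,245],-100)
E
```

```text
time: 7.15
eef_pos: [470.8, 255.4, 256.0]
orientation: [-0.607, -0.359, 0.611, -0.359]
wrist_force: [0.4, 0.2, -3.3]
width: 20.5
t 7.15 pos [470.8 255.4 256. ] yaw_y -28.93 xaxis [-0.0045 -0.0024 -1.    ] zaxis [-0.484 -0.875  0.004] j7 -1.28 F [ 0.4  0.2 -3.3] w 20.5
rotvec tool [ 1.2404e+00  5.4000e-03 -2.0000e-04]
shift now-frame [ 11.4 252.3 255.8] | after-turn frame [  11.   323.9 -155.6]
```

```bash
python3 -m pendant '[[0,0,0,0,20,20,1],[0,0,0,0,30,30,1],[0,0,0,0,32,32,1],[0,0,0,0,32,32,1],[0,0,0,0,32,32,1],[0,0,0,0,32,32,1],[0,0,0,0,32,32,1],[0,0,0,0,20,20,1],[0,0,0,0,0,0,1]]'
python3 -m pendant '[[0.138,0,0,0,0,0,1],[0.138,0,0,0,0,0,1],[0.138,0,0,0,0,0,1],[0.138,0,0,0,0,0,1],[0.138,0,0,0,0,0,1],[0.138,0,0,0,0,0,1],[0.138,0,0,0,0,0,1],[0.138,0,0,0,0,0,1],[0.138,0,0,0,0,0,1],[0,0,0,0,0,0,1]]'
python3 - <<'E'
from plan import *
plan([567.8,-90.6,245],-100)
E
```

```text
time: 8.05
eef_pos: [559.1, -69.1, 244.2]
orientation: [-0.602, -0.363, 0.614, -0.358]
wrist_force: [0.5, 0.9, -2.8]
width: 20.6
time: 9.05
eef_pos: [550.7, -65.7, 228.9]
orientation: [-0.688, 0.079, 0.718, 0.076]
wrist_force: [-0.7, 0.3, -2.6]
width: 20.3
t 9.05 pos [550.7 -65.7 228.9] yaw_y -102.59 xaxis [-4.290e-02 -6.000e-04 -9.991e-01] zaxis [-0.975  0.218  0.042] j7 -1.78 F [-0.7  0.3 -2.6] w 20.3
rotvec tool [-0.0454  0.042  -0.009 ]
shift now-frame [-16.8  20.8 -21.4] | after-turn frame [-16.1  21.6 -21.1]
```

```bash
python3 -m pendant '[[-0.045,0.042,-0.009,-12,18,-18,1],[0,0,0,-4,5,-5,1],[0,0,0,0,0,0,1]]'
python3 - <<'E'
from plan import *
import pickle
plan([567.8,-90.6,235],-100)
s=snap('wrist'); st=arm.sense()
pickle.dump((s,st),open('w3.pkl','wb'))
cv2.imwrite('pics/w3.png',cv2.resize(s['color'][130:380,200:440],None,fx=2.4,fy=2.4,interpolation=2))
print(proj(s,st['eef_pos']+np.array([0,0,20])))
E
```

```text
time: 9.35
eef_pos: [567.9, -91.2, 241.7]
orientation: [-0.703, 0.056, 0.706, 0.057]
wrist_force: [0.5, 0.5, -3.4]
width: 20.6
t 9.35 pos [567.9 -91.2 241.7] yaw_y -99.14 xaxis [-4.4e-03  9.0e-04 -1.0e+00] zaxis [-0.987  0.159  0.005] j7 -1.68 F [ 0.5  0.5 -3.4] w 20.6
rotvec tool [0.0149 0.0045 0.0001]
shift now-frame [ 6.7 -0.6  0.1] | after-turn frame [ 6.7 -0.6  0.2]
[321.14243517 274.89190541]
```

View pics/w3.png

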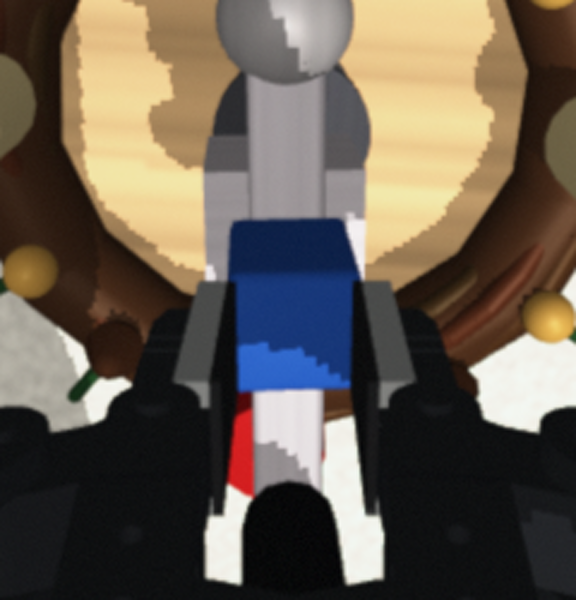

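```bash
python3 - <<'E'
from plan import *
import pickle
s,st=pickle.load(open('w3.pkl','rb'))
M=R.from_quat(st['orientation']).as_matrix(); t=st['eef_pos']
P=lambda u,v,cz:M.T@(onz(s,(200+u/2.4,130+v/2.4),t[2]-57.4+cz)-t)
for n,u,v,z in[('grip b',236,272,74),('grip b2',358,270,74),('grip f',238,390,74),('grip f2',352,388,74),('arm',287,90,44),('arm',288,215,44),('arm f',287,400,44),('hubtop',205,170,32),('hubtop r',364,168,32),('hubbot',205,136,0),('ball',285,17,38)]: print(n,P(u,v,z).round(1))
E
```

```text
grip b [-16.7  -9.6 -12.9]
grip b2 [-16.7  11.8 -13.3]
grip f [-16.5  -9.7  10.6]
grip f2 [-16.6  11.2  10.2]
arm [ 13.2  -0.8 -39.2]
arm [ 13.3  -0.7 -12.6]
arm f [13.6 -1.  31.5]
hubtop [ 25.3 -19.  -18.7]
hubtop r [ 25.3  16.  -19.2]
hubbot [ 57.3 -22.2 -18. ]
ball [ 19.1  -1.3 -52.9]
```

```bash
python3 -m pendant '[[0.015,0.0045,0,15,-0.5,1,1],[0,0,0,15,0,0,1],[0,0,0,10,0,0,1],[0,0,0,0,0,0,1]]'
python3 - <<'E'
from plan import *
plan([567.2,-90.6,200],-100)
E
```

```text
time: 9.8
eef_pos: [565.0, -87.5, 198.5]
orientation: [-0.703, 0.059, 0.706, 0.06]
wrist_force: [0.3, 0.2, -2.9]
width: 20.2
t 9.8 pos [565.  -87.5 198.5] yaw_y -99.69 xaxis [-0.0039  0.0017 -1.    ] zaxis [-0.986  0.168  0.004] j7 -1.7 F [ 0.3  0.2 -2.9] w 20.2
rotvec tool [0.0054 0.0041 0.001 ]
shift now-frame [-1.5  2.6 -2.7] | after-turn frame [-1.5  2.6 -2.7]
```

```bash
python3 -m pendant '[[0.008,0.006,0.001,0,3.5,-3.5,1],[0,0,0,0,1,-1,1],[0,0,0,0,0,0,1]]'
python3 - <<'E'
from plan import *
plan([567.2,-90.6,190],-100)
E
```

```text
time: 10.1
eef_pos: [569.3, -92.6, 199.1]
orientation: [0.705, -0.062, -0.703, -0.062]
wrist_force: [0.1, 0.5, -3.7]
width: 20.5
t 10.1 pos [569.3 -92.6 199.1] yaw_y -100.11 xaxis [ 2.6e-03 -4.0e-04 -1.0e+00] zaxis [-0.984  0.176 -0.003] j7 -1.7 F [ 0.1  0.5 -3.7] w 20.5
rotvec tool [-0.0019 -0.0026  0.    ]
shift now-frame [ 9.1 -1.6  2.4] | after-turn frame [ 9.1 -1.6  2.4]
```

```bash
python3 -m pendant '[[-0.002,-0.003,0,5,-1,1.5,1],[0,0,0,4,0,0,1],[0,0,0,0,0,0,1]]'
python3 - <<'E'
from plan import *
plan([567.2,-90.6,190],-100)
E
```

```text
time: 10.4
eef_pos: [568.3, -91.8, 190.4]
orientation: [0.705, -0.062, -0.704, -0.062]
wrist_force: [0.1, -1.1, -2.9]
width: 20.4
t 10.4 pos [568.3 -91.8 190.4] yaw_y -100.01 xaxis [ 1.1e-03 -4.0e-04 -1.0e+00] zaxis [-0.985  0.174 -0.001] j7 -1.7 F [ 0.1 -1.1 -2.9] w 20.4
rotvec tool [-0.0002 -0.0012 -0.0003]
shift now-frame [ 0.4 -1.   1.3] | after-turn frame [ 0.4 -1.   1.3]
```

```bash
python3 -m pendant '[[0,0,0,2,-0.7,0.9,1],[0,0,0,3,0,0,1],[0,0,0,0,0,0,1]]'
python3 - <<'E'
from plan import *
plan([567.2,-90.6,185],-100)
E
```

```text
time: 10.7
eef_pos: [570.3, -91.8, 188.8]
orientation: [0.707, -0.062, -0.701, -0.061]
wrist_force: [-3.2, -1.2, -2.4]
width: 20.2
t 10.7 pos [570.3 -91.8 188.8] yaw_y -100.04 xaxis [ 0.0087 -0.0019 -1.    ] zaxis [-0.985  0.174 -0.009] j7 -1.7 F [-3.2 -1.2 -2.4] w 20.2
rotvec tool [-0.0008 -0.0089 -0.0004]
shift now-frame [ 3.8 -0.6  3.3] | after-turn frame [ 3.8 -0.6  3.2]
```

```bash
python3 -m pendant '[[0,-0.009,0,0,-0.5,3,1],[0,0,0,0,0,0,1]]'
python3 - <<'E'
from plan import *
plan([567.2,-90.6,185],-100)
E
```

```text
time: 10.9
eef_pos: [567.4, -91.3, 189.1]
orientation: [0.704, -0.062, -0.704, -0.062]
wrist_force: [0.5, -2.3, -2.1]
width: 20.4
t 10.9 pos [567.4 -91.3 189.1] yaw_y -100.06 xaxis [ 2.0e-04 -1.2e-03 -1.0e+00] zaxis [-0.985  0.175 -0.   ] j7 -1.7 F [ 0.5 -2.3 -2.1] w 20.4
rotvec tool [-0.0011 -0.0004 -0.0011]
shift now-frame [ 4.1 -0.6  0.3] | after-turn frame [ 4.1 -0.6  0.3]
```

```bash
python3 -m pendant '[[0,0,0,3,0.5,0,1],[0,0,0,3,0,0,1],[0,0,0,0,0,0,1]]'
python3 - <<'E'
from plan import *
plan([567.2,-90.6,172],-100)
E
```

```text
time: 11.2
eef_pos: [571.6, -91.7, 188.5]
orientation: [0.708, -0.062, -0.7, -0.062]
wrist_force: [-3.6, -1.4, -1.0]
width: 20.2
t 11.2 pos [571.6 -91.7 188.5] yaw_y -100.06 xaxis [ 0.0115 -0.0017 -0.9999] zaxis [-0.985  0.175 -0.012] j7 -1.7 F [-3.6 -1.4 -1. ] w 20.2
rotvec tool [-0.0011 -0.0116  0.0003]
shift now-frame [16.5 -0.3  4.7] | after-turn frame [16.5 -0.3  4.5]
```

```bash
python3 -m pendant '[[0,-0.0116,0,-2,0,5,1],[0,0,0,0,0,0,1]]'
for i in 1 2 3; do python3 -m pendant '[[0,0,0,0,0,1.5,1],[0,0,0,0,0,0,1]]' | egrep 'pos|force'; done
python3 - <<'E'
from plan import *
plan([567.2,-90.6,172],-100)
E
```

```text
time: 11.4
eef_pos: [565.9, -91.0, 190.2]
orientation: [-0.704, 0.062, 0.705, 0.062]
wrist_force: [0.7, -0.7, -2.6]
width: 20.5
eef_pos: [564.3, -90.8, 189.5]
wrist_force: [0.2, -1.4, -1.7]
eef_pos: [563.2, -90.5, 189.3]
wrist_force: [0.5, -1.9, -1.7]
eef_pos: [562.4, -90.4, 189.3]
wrist_force: [2.1, -1.9, -3.4]
t 12.0 pos [562.4 -90.4 189.3] yaw_y -100.08 xaxis [ 0.e+00  1.e-04 -1.e+00] zaxis [-0.985  0.175 -0.   ] j7 -1.7 F [ 2.1 -1.9 -3.4] w 20.5
rotvec tool [-0.0014 -0.      0.0001]
shift now-frame [17.3 -0.6 -4.8] | after-turn frame [17.3 -0.6 -4.8]
```

```bash
python3 -m pendant '[[0,0,0,-1,0,-4,1],[0,0,0,0,0,0,1]]'| egrep 'pos|force'
for i in 1 2 3; do python3 -m pendant '[[0,0,0,0,1.5,0,1],[0,0,0,0,0,0,1]]' | egrep 'pos|force'; done
echo back
python3 -m pendant '[[0,0,0,0,-4,0,1],[0,0,0,0,0,0,1]]'| egrep 'pos|force'
for i in 1 2 3; do python3 -m pendant '[[0,0,0,0,-1.5,0,1],[0,0,0,0,0,0,1]]' | egrep 'pos|force'; done
```

```text
eef_pos: [565.6, -91.0, 190.0]
wrist_force: [0.1, -1.8, -3.3]
eef_pos: [565.0, -91.8, 189.8]
wrist_force: [-0.4, 0.1, -3.1]
eef_pos: [564.5, -92.7, 189.6]
wrist_force: [0.4, 0.7, -4.1]
eef_pos: [564.2, -94.1, 189.7]
wrist_force: [0.1, -0.1, -2.9]
back
eef_pos: [564.7, -90.8, 189.6]
wrist_force: [0.1, -1.3, -3.5]
eef_pos: [564.7, -90.4, 189.5]
wrist_force: [-0.2, -3.0, -2.8]
eef_pos: [564.8, -90.0, 189.5]
wrist_force: [-0.4, -2.9, -2.3]
eef_pos: [564.8, -89.7, 189.5]
wrist_force: [-0.5, -4.4, -2.7]
```

```bash
python3 -m pendant '[[0,0,0,0,4.5,-0.8,1],[0,0,0,0,0,0,1]]'| egrep 'pos|force'
for i in 1 2 3; do python3 -m pendant '[[0,0,0,0,1.2,0,1],[0,0,0,0,0,0,1]]' | egrep 'pos|force'; done
python3 -c "
from plan import *
plan([566,-93.4,189],-100)"
```

```text
eef_pos: [565.2, -92.9, 189.6]
wrist_force: [-0.1, -0.8, -2.9]
eef_pos: [565.3, -92.6, 189.7]
wrist_force: [0.0, 0.1, -2.6]
eef_pos: [565.2, -93.1, 189.7]
wrist_force: [-0.8, 0.3, -3.1]
eef_pos: [565.0, -94.2, 189.6]
wrist_force: [-0.6, -0.5, -3.2]
t 14.4 pos [565.  -94.2 189.6] yaw_y -100.03 xaxis [-0.004   0.0019 -1.    ] zaxis [-0.985  0.174  0.004] j7 -1.69 F [-0.6 -0.5 -3.2] w 20.4
rotvec tool [-0.0006  0.0043  0.0012]
shift now-frame [ 0.6 -1.  -0.8] | after-turn frame [ 0.6 -1.  -0.8]
```

```bash
for i in 1 2 3 4; do python3 -m pendant '[[0,0,0,0,1.5,0,1],[0,0,0,0,0,0,1]]' | egrep 'pos|force'; done
python3 -c "
from plan import *
plan([565.5,-93.4,189],-100)"
```

```text
eef_pos: [564.8, -95.6, 189.7]
wrist_force: [-0.2, 0.6, -3.7]
eef_pos: [564.7, -96.1, 189.6]
wrist_force: [-0.7, 1.2, -2.1]
eef_pos: [564.6, -96.5, 189.5]
wrist_force: [0.6, 2.3, -3.3]
eef_pos: [564.6, -96.9, 189.5]
wrist_force: [0.3, 3.4, -3.6]
t 15.2 pos [564.6 -96.9 189.5] yaw_y -99.89 xaxis [-0.0033  0.0062 -1.    ] zaxis [-0.985  0.172  0.004] j7 -1.68 F [ 0.3  3.4 -3.6] w 20.5
rotvec tool [0.002  0.0043 0.0055]
shift now-frame [ 0.5 -3.6 -0.3] | after-turn frame [ 0.5 -3.6 -0.3]
```

```bash
python3 -m pendant '[[0.002,0.004,0.005,0,-3.8,-1.6,1],[0,0,0,0,0,0,1]]'| egrep 'pos|force'
python3 -m pendant '[[0,0,0,1.5,0,0.5,1],[0,0,0,0,0,0,1]]'| egrep 'pos|force'
python3 -m pendant '[[0,0,0,1.5,0,0.5,1],[0,0,0,0,0,0,1]]'| egrep 'pos|force'
python3 -c "
from plan import *
plan([566,-93.4,188],-100)"
```

```text
eef_pos: [566.7, -94.6, 189.6]
wrist_force: [0.1, 0.9, -2.9]
eef_pos: [566.2, -95.6, 188.1]
wrist_force: [0.3, 0.2, -3.8]
eef_pos: [566.6, -96.0, 187.8]
wrist_force: [-0.6, 1.3, -0.7]
t 15.8 pos [566.6 -96.  187.8] yaw_y -100.13 xaxis [ 0.0027 -0.0038 -1.    ] zaxis [-0.984  0.176 -0.003] j7 -1.7 F [-0.6  1.3 -0.7] w 20.5
rotvec tool [-0.0023 -0.0033 -0.0033]
shift now-frame [-0.2 -2.5  1.1] | after-turn frame [-0.2 -2.5  1.1]
```

```bash
python3 -m pendant '[[-0.002,-0.003,-0.003,0,-3,1,1],[0,0,0,0,0,0,1]]'| egrep 'pos|force'
python3 -m pendant '[[0,0,0,1.5,0,0,1]]'| egrep 'pos|force'
python3 -m pendant '[[0,0,0,1.5,0,0,1]]'| egrep 'pos|force'
python3 -m pendant '[[0,0,0,1.5,0,0,1],[0,0,0,0,0,0,1]]'| egrep 'pos|force'
python3 -c "
from plan import *
plan([566,-93.4,188],-100)"
```

```text
eef_pos: [565.9, -93.3, 187.8]
wrist_force: [0.4, -0.4, -3.1]
eef_pos: [565.8, -93.4, 186.1]
wrist_force: [0.1, -0.0, -2.5]
eef_pos: [565.6, -93.4, 184.2]
wrist_force: [-0.1, -1.5, -2.9]
eef_pos: [565.2, -93.5, 181.9]
wrist_force: [0.2, 0.2, -2.3]
t 16.4 pos [565.2 -93.5 181.9] yaw_y -100.04 xaxis [-2.e-03 -8.e-04 -1.e+00] zaxis [-0.985  0.174  0.002] j7 -1.7 F [ 0.2  0.2 -2.3] w 20.2
rotvec tool [-0.0007  0.0019 -0.0011]
shift now-frame [-6.1 -0.2 -0.8] | after-turn frame [-6.1 -0.2 -0.8]
```

Dropped onto the square. Continue down to home.

```bash
python3 -m pendant '[[0,0.002,0,3,0,-0.8,1],[0,0,0,3,0,0,1]]'| egrep 'pos|force'
python3 -m pendant '[[0,0,0,2,0,0,1],[0,0,0,2,0,0,1]]'| egrep 'pos|force'
python3 -m pendant '[[0,0,0,2,0,0,1],[0,0,0,2,0,0,1]]'| egrep 'pos|force'
python3 -c "
from plan import *
plan([566,-93.4,172],-100)"
```

```text
eef_pos: [566.2, -93.7, 175.7]
wrist_force: [-0.2, -0.7, -2.7]
eef_pos: [566.8, -93.3, 172.1]
wrist_force: [-3.6, 2.3, 22.7]
eef_pos: [568.5, -93.0, 172.2]
wrist_force: [-6.8, 0.4, 19.8]
t 17.0 pos [568.5 -93.  172.2] yaw_y -100.03 xaxis [ 0.0074 -0.001  -1.    ] zaxis [-0.985  0.174 -0.007] j7 -1.7 F [-6.8  0.4 19.8] w 20.3
rotvec tool [-0.0006 -0.0074  0.0003]
shift now-frame [0.2 0.8 2.4] | after-turn frame [0.2 0.8 2.4]
```

```bash
python3 -m pendant '[[0,-0.007,0,-0.7,0.5,2.5,1],[0,0,0,0,0,0,1]]' 100| egrep 'pos|force'
python3 -m pendant '[[-0.08,0,0,0,0,0,1],[-0.1,0,0,0,0,0,1],[-0.1,0,0,0,0,0,1],[-0.1,0,0,0,0,0,1],[0,0,0,0,0,0,1]]'
python3 -c "
from plan import *
plan([566,-93.4,172.3])
print(arm.sense()['wrist_torque'])"
```

```text
eef_pos: [566.2, -93.2, 173.9]
wrist_force: [1.0, 0.6, -3.6]
time: 17.7
eef_pos: [567.2, -93.3, 173.3]
orientation: [0.704, 0.077, -0.702, 0.077]
wrist_force: [0.1, 0.5, -1.7]
width: 19.4
t 17.7 pos [567.2 -93.3 173.3] yaw_y -77.53 xaxis [ 3.5e-03 -1.0e-04 -1.0e+00] zaxis [-0.976 -0.216 -0.003] j7 -1.37 F [ 0.1  0.5 -1.7] w 19.4
rotvec tool [ 0.     -0.0034 -0.0009]
shift now-frame [ 1.  -0.2  1.2] | after-turn frame [ 1.  -0.2  1.2]
[ 0.00080218  0.02475026 -0.04502448]
```

```bash
python3 -m pendant '[[-0.1,-0.003,0,0.3,0,1,1],[-0.1,0,0,0,0,0,1],[-0.1,0,0,0,0,0,1],[-0.1,0,0,0,0,0,1],[-0.1,0,0,0,0,0,1],[-0.1,0,0,0,0,0,1]]'|grep time
python3 -c "
from plan import *
plan([566.4,-93.4,172.5])
print(arm.sense()['wrist_torque'])
T=snap('top','top2.png');
cv2.imwrite('pics/top2c.png',cv2.resize(T['color'][165:275,265:375],None,fx=5,fy=5,interpolation=2))"
```

```text
time: 18.3
t 18.3 pos [568.7 -92.7 173.1] yaw_y -43.15 xaxis [ 4.9e-03  7.0e-04 -1.0e+00] zaxis [-0.684 -0.73  -0.004] j7 -0.86 F [0.3 0.9 0.4] w 19.4
rotvec tool [ 0.     -0.0038 -0.0031]
shift now-frame [ 0.6 -1.2  2.1] | after-turn frame [ 0.6 -1.2  2.1]
[ 0.14066268  0.00372825 -0.168771  ]
```

View pics/top2c.png

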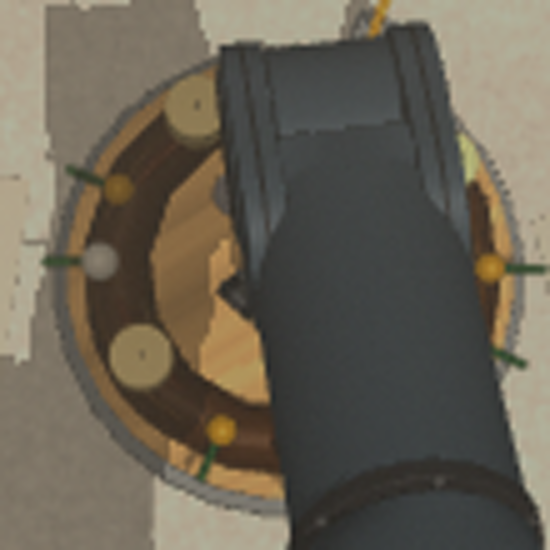

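```bash
python3 -m pendant '[[-0.1,-0.004,-0.003,0.3,-1,2,1],[-0.1,0,0,0,0,0,1],[-0.1,0,0,0,0,0,1],[-0.1,0,0,0,0,0,1],[-0.1,0,0,0,0,0,1],[-0.1,0,0,0,0,0,1]]'|grep time
python3 -c "
from plan import *
plan([566.4,-93.4,172.5])
print(arm.sense()['wrist_torque'])"
```

```text
time: 18.95
t 18.95 pos [569.6 -91.6 172.9] yaw_y -8.85 xaxis [ 0.0053  0.0029 -1.    ] zaxis [-0.154 -0.988 -0.004] j7 -0.35 F [0.1 0.8 0.9] w 19.4
rotvec tool [ 0.     -0.0036 -0.0048]
shift now-frame [ 0.4 -2.9  2.3] | after-turn frame [ 0.4 -2.9  2.3]
[ 0.26629104  0.0848245  -0.18289734]
```

```bash
python3 -m pendant '[[-0.1,-0.004,-0.005,0,-1,0.7,1],[-0.1,0,0,0,0,0,1],[-0.1,0,0,0,0,0,1],[-0.1,0,0,0,0,0,1],[-0.1,0,0,0,0,0,1],[-0.1,0,0,0,0,0,1],[-0.1,0,0,0,0,0,1]]'|grep time
python3 -c "
from plan import *
plan([568,-92,172.5])
print(arm.sense()['wrist_torque'])"
```

```text
time: 19.65
t 19.65 pos [570.2 -89.5 172.9] yaw_y 30.92 xaxis [ 0.0018  0.0037 -1.    ] zaxis [ 0.514 -0.858 -0.002] j7 0.23 F [-1.1  1.6  1.5] w 19.6
rotvec tool [ 0.     -0.0022 -0.0034]
shift now-frame [ 0.4 -3.1  1. ] | after-turn frame [ 0.4 -3.1  1. ]
[ 0.27259743  0.33214991 -0.16733333]
```

```bash
python3 -m pendant '[[-0.1,-0.002,-0.003,0,-1,0.5,1],[-0.1,0,0,0,0,0,1],[-0.1,0,0,0,0,0,1],[-0.1,0,0,0,0,0,1],[-0.1,0,0,0,0,0,1],[-0.1,0,0,0,0,0,1],[0,0,0,0,0,0,1]]'|grep time
python3 - <<'E'
from plan import *
plan([568,-92,172.5]); print(arm.sense()['wrist_torque'])
for n in('top','scene','wrist'):
    s=snap(n,n+'3.png'); c=s['color'].astype(int)
    m=((c[...,2]>120)&(c[...,1]<60)&(c[...,0]<60)).astype(np.uint8)
    k,_,st,ce=cv2.connectedComponentsWithStats(m)
    print(n,'axis px',proj(s,[567.8,-90.6,135]).round(),'target red px',proj(s,[567.8+112*np.cos(np.radians(-19.9)),-90.6+112*np.sin(np.radians(-19.9)),135]).round())
    for i in range(1,k):
        if st[i,4]>25:
            p=onz(s,ce[i],135); d=p-[567.8,-90.6,135]
            if np.hypot(*d[:2])<150: print(ce[i].round(1),st[i,4],np.hypot(*d[:2]).round(1),np.degrees(np.arctan2(d[1],d[0])).round(1))
E
```

```text
time: 20.35
t 20.35 pos [569.2 -87.7 172.6] yaw_y 64.87 xaxis [-0.0019  0.0047 -1.    ] zaxis [ 0.905 -0.425 -0.004] j7 0.73 F [-0.6  0.9  1. ] w 19.5
rotvec tool [ 0.     -0.0038 -0.0034]
shift now-frame [ 0.1 -4.4  0.8] | after-turn frame [ 0.1 -4.4  0.8]
[0.19574575 0.26080934 0.03678226]
top axis px [324. 216.] target red px [335. 182.]
scene axis px [308. 178.] target red px [270. 190.]
[267.7 183.3] 106 111.5 -33.1
wrist axis px [317. 224.] target red px [333. 381.]
[293.4 363.2] 241 98.1 -34.5
```

```bash
python3 -m pendant '[[-0.09,-0.004,-0.003,0,-1,0.5,1],[-0.08,0,0,0,0,0,1],[0,0,0,0,0,0,1]]'|grep time
python3 - <<'E'
from plan import *
plan([568,-92,172.5])
s=snap('scene'); a=s['color'][150:240,230:350]; b=snap('wrist')['color'][190:400,200:440]
import pickle; pickle.dump(s,open('s4.pkl','wb'))
a=cv2.resize(a,None,fx=4,fy=4,interpolation=2); b=cv2.resize(b,None,fx=1.3,fy=1.3)
o=np.zeros((360,800,3),np.uint8); o[:360,:480]=a; o[:b.shape[0],485:485+b.shape[1]]=b; cv2.imwrite('pics/s4.png',o)
E
```

```text
time: 20.8
t 20.8 pos [568.8 -87.4 172.6] yaw_y 74.23 xaxis [-2.0e-04  1.2e-03 -1.0e+00] zaxis [ 0.962 -0.272 -0.001] j7 0.86 F [-2.3  1.1  1.8] w 19.7
rotvec tool [ 0.     -0.0005 -0.0011]
shift now-frame [ 0.1 -4.6  0.5] | after-turn frame [ 0.1 -4.6  0.5]
```

View pics/s4.png

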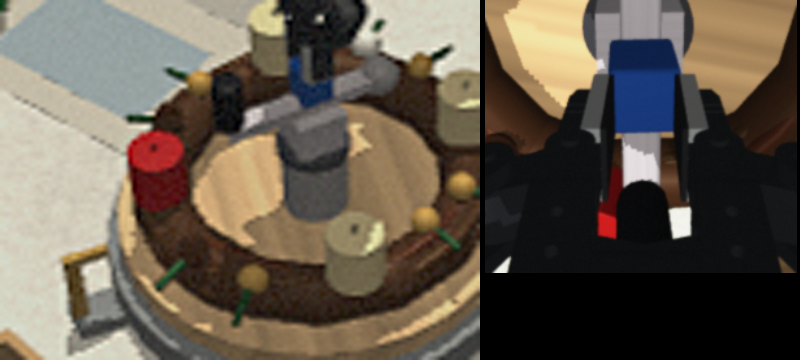

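```bash
python3 - <<'E'
from h import *
import pickle
s=pickle.load(open('s4.pkl','rb'))
for u,v in((155,146),(355,228),(467,84)):
    p=onz(s,(230+u/4,150+v/4),135); d=p-[568.1,-87.2,135]; print(np.hypot(*d[:2]).round(1),np.degrees(np.arctan2(d[1],d[0])).round(1))
E
```

```text
112.0 -28.1
110.4 62.2
111.9 152.6
```

```bash
python3 -m pendant '[[-0.07,0,-0.001,0,-1,0.5,1],[-0.07,0,0,0,0,0,1],[0,0,0,0,0,0,1]]'|grep time
python3 - <<'E'
from plan import *
plan([568,-92,172.5])
s=snap('scene'); a=s['color'][150:240,230:350]
import pickle; pickle.dump(s,open('s5.pkl','wb'))
cv2.imwrite('pics/s5.png',cv2.resize(a,None,fx=6,fy=6,interpolation=2))
E
```

```text
time: 21.2
t 21.2 pos [568.5 -87.3 172.5] yaw_y 81.8 xaxis [-0.0013  0.0014 -1.    ] zaxis [ 0.99  -0.143 -0.001] j7 0.97 F [-2.4  0.9  1.8] w 19.4
rotvec tool [ 0.     -0.0015 -0.0012]
shift now-frame [ 0.  -4.7  0.1] | after-turn frame [ 0.  -4.7  0.1]
```

View pics/s5.png

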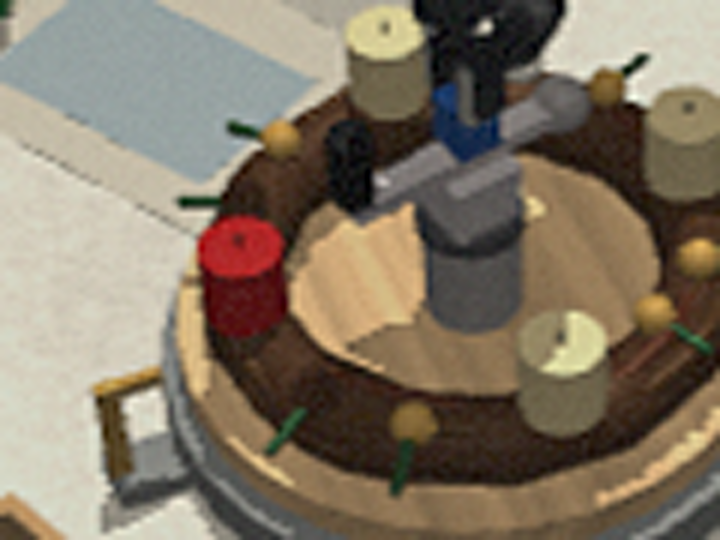

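```bash
python3 - <<'E'
from h import *
import pickle
s=pickle.load(open('s5.pkl','rb'))
for (u,v),k in(((240,241),0),((563,340),90),((687,107),180),((386,28),270)):
    p=onz(s,(230+u/6,150+v/6),135); d=p-[568.1,-87.2,135]; print(np.hypot(*d[:2]).round(1),(np.degrees(np.arctan2(d[1],d[0]))-k).round(1))
for u,v in((97,386),(158,372)):
    p=onz(s,(230+u/6,150+v/6),68); d=p-[568.1,-87.2,68]; print('ptr',np.hypot(*d[:2]).round(1),np.degrees(np.arctan2(d[1],d[0])).round(1))
E
```

```text
112.3 -20.5
113.7 -21.2
110.7 -20.0
110.6 -380.2
ptr 188.1 -21.0
ptr 159.3 -20.0
```

```bash
python3 -m pendant '[[0,0,0,0,0,0,-1],[0,0,0,0,0,0,-1],[0,0,0,0,0,0,-1],[0,0,0,0,0,0,-1],[0,0,0,0,0,0,-1],[0,0,0,0,0,0,-1],[0,0,0,-20,0,0,-1],[0,0,0,-40,0,0,-1],[0,0,0,-45,0,0,-1],[0,0,0,-45,0,0,-1],[0,0,0,-30,0,0,-1],[0,0,0,0,0,0,-1]]'
python3 - <<'E'
from plan import *
plan([568,-92,172.5])
import pickle
s=snap('scene'); pickle.dump(s,open('s6.pkl','wb')); a=s['color'][150:240,230:350]
w=snap('wrist'); pickle.dump(w,open('w6.pkl','wb'))
o=np.zeros((400,800,3),np.uint8); o[:400-40,:480]=cv2.resize(a,(480,360),interpolation=2)
u,v=proj(w,[567.8,-90.6,135]); u=int(min(max(u,160),480)); b=w['color'][0:400,u-160:u+160]; o[:,480:]=b; print('col0',u-160)
cv2.imwrite('pics/s6.png',o)
E
```

```text
time: 22.45
eef_pos: [568.6, -88.7, 358.4]
orientation: [0.055, 0.706, -0.054, 0.704]
wrist_force: [1.5, 0.3, -0.7]
width: 85.3
t 22.45 pos [568.6 -88.7 358.4] yaw_y 81.17 xaxis [-0.0019  0.0011 -1.    ] zaxis [ 0.988 -0.154 -0.002] j7 1.11 F [ 1.5  0.3 -0.7] w 85.3
rotvec tool [ 0.     -0.0021 -0.0008]
shift now-frame [185.9  -3.5   0.3] | after-turn frame [ 1.859e+02 -3.400e+00 -1.000e-01]
col0 160
```

View pics/s6.png

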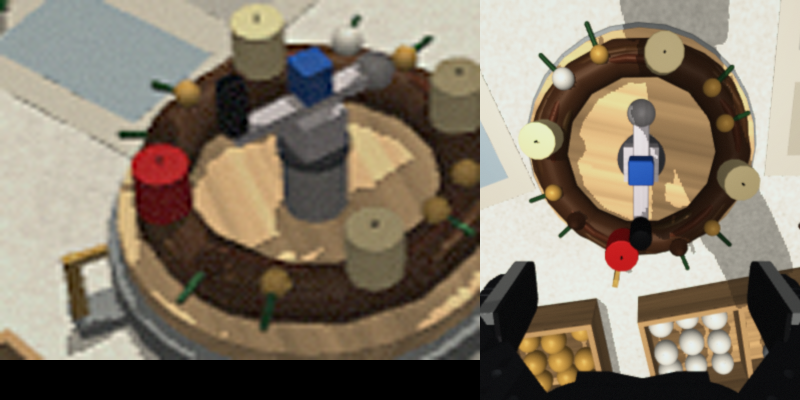

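```bash
python3 - <<'E'
from h import *
import pickle
w=pickle.load(open('w6.pkl','rb')); s=pickle.load(open('s6.pkl','rb'))
an=lambda d:np.degrees(np.arctan2(d[1],d[0])).round(2)
P=np.array([onz(w,u,135) for u in((302,258),(422,181),(344,51),(217,139))]); ax=P.mean(0)
print('axis',ax.round(1),[(an(p-ax)-k)%360-360 for p,k in zip(P,(0,90,180,270))],np.linalg.norm(P-ax,axis=1).round(1))
# brass pixels
c=w['color'][262:300,280:312].astype(int); m=(c[...,2]-c[...,0]>70)&(c[...,1]-c[...,0]>35); ys,xs=np.nonzero(m)
for y in np.unique(ys): 
    p=onz(w,(280+xs[ys==y].mean(),262+y),68); print(y+262,280+xs[ys==y].mean().round(1),'ptr',an(p-ax),np.hypot(*(p-ax)[:2]).round())
for (u,v),k in(((161,163),0),((374,224),90),((458,72),180),((256,18),270)):
    p=onz(s,(230+u/4,150+v/4),135); d=p-[568.1,-87.2,135]; print('scene',(an(d)-k))
E
```

```text
axis [566.4 -89.9 135. ] [np.float64(-20.04000000000002), np.float64(-19.80000000000001), np.float64(-20.340000000000032), np.float64(-21.269999999999982)] [114.5 110.9 111.7 111.5]
270 296.0 ptr -20.91 167.0
271 297.0 ptr -20.35 168.0
272 297.0 ptr -20.26 169.0
273 297.0 ptr -20.17 171.0
274 296.5 ptr -20.3 173.0
275 296.5 ptr -20.21 174.0
276 296.0 ptr -20.34 176.0
277 296.0 ptr -20.25 177.0
278 296.0 ptr -20.16 179.0
279 296.0 ptr -20.08 180.0
280 295.5 ptr -20.21 182.0
281 295.5 ptr -20.12 183.0
282 295.0 ptr -20.25 185.0
283 295.0 ptr -20.16 187.0
284 295.0 ptr -20.08 188.0
285 294.5 ptr -20.2 190.0
286 295.0 ptr -19.92 191.0
scene -19.3
scene -21.120000000000005
scene -20.310000000000002
scene -379.92
```

```bash
python3 -c "
from bench import arm
print(arm.job_done())"
```

```text
the job is handed in; nothing more can be done
None
```

The crank is on the spindle and the red candle stands at the brass pointer. I handed the job in at about 22.5 s on the robot's clock.

- **Fitting:** I took the crank by its grip block and found the spindle's square at about 80° from the camera. The first presses stopped on top of the square. I then felt for the centre with small sideways moves, and the crank dropped on. It stopped hard at about 20 N at the height expected for fully home, and the last picture shows the hub on the collar.
- **Winding:** The turntable started at about 187° (3.27 rad), so the shorter way was anticlockwise. I turned it only with the crank's grip, by about 172°. Then I opened the gripper and raised the arm about 185 mm clear.
- **Last check of the candle:** After letting go, the wrist camera put the candles at −20.4° on average (red −20.0°) and the pointer at −20.2°. The scene camera's average was about −20.2°. Single candle readings varied by about 1°.
- **Disagreements:** The top and wrist cameras differed by about 2.5 mm on where the axis is. Touch put the tool about 2 to 3 mm from the camera's estimate when the crank dropped on. I went by touch.
- **Other things on the table:** I did not measure these again at the end. The gripper passed well above them, and no unexpected forces showed.

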